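Hold the loupe in focus over the turned shaft

ROBOT

A 7-joint arm with a two-finger parallel gripper is mounted at the origin on a cart in front of the work surface, level with it; the furniture and walls round the work are solid. World frame = base frame: x ahead of the robot, y to its left, z up, the work surface at z = 0. Lengths are in m, angles in rad, forces in N, time in s.
With the tool pointing down it reaches from about 0.425 to 0.95 m from the base axis. Payload 4.7 kg.
Tool frame: the origin (TCP) lies between the finger pads; the fingertips stand 25 mm ahead of it and the grasp point (between the pads) lies 6 mm ahead of it; x points along the fingers, z is the direction in which the jaws open and shut, and the axes are right-handed (so a half turn about x gives the same grasp; the last joint's range is limited). The gripper opens to 85 mm and grips with 20 to 120 N. Pads are 22 mm wide; open, the fingers measure 114 mm over their backs; the gripper's body (76 mm by 85 mm) begins 54 mm behind the grasp point. The pads swing forward as they close: fully open they stand 13 mm farther back than shut.
Start: joints at [-1.215, 0.469, -0.049, 1.532, 0.024, 1.141, -0.082], TCP at [0.253, 0.626, 0.219] pointing down, gripper open.
Joint ranges: [-2.59, 2.59], [-0.33, 1.99], [-1.39, 1.29], [0.1, 2.45], [-1.04, 4.18], [0.21, 1.99], [-2.66, 2.66]. Speed limits (rad/s): [2.57, 2.57, 3.14, 3.14, 3.14, 3.14, 3.14].

INTERFACE

Orientations are given as a 3x3 rotation matrix whose columns are the frame's x, y, z axes.
In Python, from rig import * gives the robot as it stands. Calls block until the motion is done:
- movep(position, orientation): joint-space move of the TCP to a pose.
- move_l(position, attitude=None, feed=0.15, until_force=None): straight line of the TCP; attitude=None keeps the orientation; feed is the mean speed in m/s. With until_force (N) it stops when the force on the tool has changed by that much, and returns True; else False.
- move_joints(angles): joint-space move.
- command_gripper(opening, newtons=None): finger opening in m; newtons is the grip in N (None keeps the last); returns when the fingers have stopped.
- sleep(seconds).
- inverse_kinematics(position, orientation): joint angles nearest the present ones, or None.
- sense(): the state.
- camera(name): name is "scene" or "top" or "wrist"; returns (picture, depth): 400x640x3 uint8, red, green, blue; 400x640 float32, m along the optical axis (not along the pixel's ray), 0 where there is no reading.
- camera_params(name): a dict with "K" (3x3 intrinsics, pixels), "dist" ([k1, k2, p1, p2, k3] as OpenCV has them; the pictures are not rectified), "position" and "rotation" of the camera in the world; the wrist camera has in their place "tool_from_camera" (4x4, takes a point from camera to tool coordinates, whose origin is the TCP and whose axes are the tool frame's). Camera axes: x right, y down, z forward; pixel columns grow to the right and rows downward; lengths in m; the calibration is good to about 2 mm. A picture is of the moment at which its call begins: read the wrist's pose just before it. camera_params takes no time and is no camera call.
A pose or a line that the arm cannot do raises Unreachable and nothing moves.
- finish_job(): hands the job in, once; it reports no verdict.
The state is a dict: "time_s": time; "joint_pos": joint angles; "qd": joint speeds; "joint_efforts": joint torques, N m; "position": TCP position; "tcp_rot": TCP orientation; "wrist_force": force on the tool from outside, world axes, zero at the start; "ft_torque": the same for the moment, N m; "finger_gap": finger opening in m.
Only numpy, scipy, OpenCV 4.12 (cv2) and the standard library are available. Lean on these libraries where they do the work, as an engineer would, in place of code of your own. Each camera call takes 0.05 s, during which the arm holds its last target.

TASK

Pull the drawer of the small grey box open to its stop and leave it open, take the loupe out of it, and hold it level over the middle of the shaft on the inspection stand, with the lens centred above the shaft and at the height of the red focus collar on the post. Finish still holding it there, free in the air and still; do not shift the collar, the shaft or the things standing about.

Things in the scene. Friction and masses are not known exactly. Their poses are not given: they have to be found in the camera images.
- drawer_unit: Fixed grey metal box with one blue-fronted drawer, 220 (x) x 240 (y) x 74 mm high, standing on the table. Origin: centre of its underside; its -x axis points out of the drawer front, the way the drawer opens; z up.
- drawer_unit_drawer0 (a joint): How far the drawer is pulled out, m: 0 shut, stop at 0.150. Slides freely with about 1 N friction and stays where it is left. The drawer's open-topped inside is 175 mm deep (front to back) and 198 mm wide, its floor is 22 mm above the table, its side walls reach 52 mm and its front 61 mm above the table.
- drawer_unit_drawer0_handle (a point): Middle of the drawer's steel bar handle: level bar 120 mm long along the box's y axis, 11 mm thick, held 35 mm in front of the drawer front by two thin studs near its ends; 41 mm above the table, moves with the drawer. Axes as the box's.
- loupe_grip (a point): Middle of the loupe's white square handle, half-way up (12 mm above its underside). The handle is 18 mm wide (loupe x), 24 mm high and 86 mm long (loupe y: from 39 mm towards the lens to 47 mm away from it). The loose loupe (about 0.08 kg) lies flat on the drawer's floor in its front half, lens to the left (+y), handle roughly along the box's y axis. Its z axis is the lens's optical axis, up as it lies.
- loupe_lens (a point): Centre of the loupe's lens, 12 mm above its underside and 78 mm from loupe_grip along the loupe's +y axis; round black rim 57 mm across and 12 mm thick, clear lens. Same axes; z is the optical axis, vertical when the loupe is level.
- stand: Fixed dark steel inspection stand, base 136 (x) x 130 (y) x 12 mm. Origin: on the table straight below the middle of the shaft; the base reaches from -46 to +90 mm in its x. Two aluminium saddles carry the shaft along the stand's y axis. A steel post 10 mm thick and 180 mm high stands at x = +70 mm, y = 0, with dark rings every 10 mm.
- focus_point (a point): The point in the air where the lens centre belongs: straight above the middle of the shaft, at the mid-height of the red collar on the post (collar 22 mm across, 10 mm high, with a small red pointer reaching 19 mm from the post's axis towards the shaft; it can be set to 110 to 160 mm above the table and sits on the post by friction).
- shaft_mid (a point): Centre of the loose grey turned shaft, 120 mm long (its y axis), 15 mm thick, lying level in the saddles, its top 45 mm above the table.
- grease_tin: Bystander: flat white round tin with green lid label, 67 mm across, 36 mm high. Origin: centre of its underside.
- bush: Bystander: black plastic bush standing upright, 45 mm across, 90 mm high. Origin: centre of its underside.
- marker: Bystander: blue and white marker pen lying along its y axis, 18 x 127 x 18 mm. Origin: centre of its underside.
- cap_1: Bystander: yellow shaft cap standing upright, 18 mm across, 32 mm high. Origin: centre of its underside.
Not all that is in view belongs to the job. Of the things shaped like the stand, the steel one is meant.

How it is judged:
On the way, in this order (a step that is already met when the one before it is completed fails the run):
1. the drawer is pulled out to its stop (value of joint drawer_unit_drawer0 above 0.138 m), for 0.2 s.
2. the loupe is lifted clear of the drawer in the fingers (height (world z) of loupe_lens above 0.085 m and contact force between the fingers and drawer_unit below 0.1 N and contact force between the fingers and loupe above 0.5 N), for 0.2 s.
At the end, for the whole second after the job is handed in: The fingers hold the loupe, touching neither stand nor shaft and still (under 20 mm/s): lens centre within 15 mm sideways and 8 mm in height of the focus point, level within 0.12 rad; the drawer still open by more than 120 mm; shaft within 10 mm and focus collar within 5 mm of where they were (horizontal distance between loupe_lens and focus_point below 0.015 m and z of loupe_lens in the frame of focus_point between -0.008 and 0.008 m and angle between loupe_lens's own z axis and vertical below 0.12 rad and contact force between the fingers and loupe above 0.5 N and contact force between loupe and stand below 0.05 N and contact force between loupe and shaft below 0.05 N and linear speed of loupe below 0.02 m/s and distance of shaft_mid from where it was at the start of the episode below 0.01 m and distance of focus_point from where it was at the start of the episode below 0.005 m and value of joint drawer_unit_drawer0 above 0.12 m); the arm keeps its last pose, push and grip.
It fails at once if the focus collar is shifted by more than 5 mm (distance of focus_point from where it was at the start of the episode above 0.005 m).
It fails at once if the shaft is shifted by more than 10 mm (distance of shaft_mid from where it was at the start of the episode above 0.01 m).
It fails at once if a bystander is shifted by more than 20 mm (distance of any of grease_tin, bush, marker, cap_1 from where it was at the start of the episode above 0.02 m).
It also fails if it takes over 61 s, if anything falls off the work surface, if the arm or the gripper's body presses on something with over 40 N, if the wrist force passes 120 N, or if a joint passes its speed limit or range.

## Working session

There is one attempt and no reset: what is moved stays moved. The work goes in short steps, each a Python script; the robot and the scene stay as the last script left them, time stands still between calls to the robot, and variables do not carry over. Pictures are saved under pics/ and viewed, and the job is handed in when it is done.

```bash
mkdir -p pics; ls; python3 - <<'E'
from rig import *
import cv2,numpy as np
for n in ["scene","top"]:
    p,d=camera(n); cv2.imwrite(f"pics/{n}0.png",p[:,:,::-1]); np.save(f"pics/{n}0_d.npy",d); np.save(f"pics/{n}0_p.npy",p)
    c=camera_params(n); print(n,c["K"],c["dist"],c["position"],c["rotation"])
print(sense())
E
```

```text
pics
scene [[380.6470551    0.         322.60154422]
 [  0.         380.6470551  197.37392565]
 [  0.           0.           1.        ]] [-0.01020394  0.          0.          0.          0.        ] [ 0.21002898 -0.67262715  0.72347064] [[ 8.20795560e-01 -3.74503387e-01  4.31325703e-01]
 [-5.71222065e-01 -5.38071979e-01  6.19825700e-01]
 [-4.25496802e-05 -7.55132941e-01 -6.55571689e-01]]
top [[494.077319     0.         324.7655496 ]
 [  0.         494.077319   202.78012052]
 [  0.           0.           1.        ]] [0.02951319 0.         0.         0.         0.        ] [ 0.35901822 -0.08236469  1.64902024] [[-7.76052940e-05 -9.88609994e-01  1.50500076e-01]
 [-9.99948522e-01  1.60374308e-03  1.00190988e-02]
 [-1.01463447e-02 -1.50491551e-01 -9.88559227e-01]]
{'time_s': 0.1, 'joint_pos': array([-1.21492295,  0.46939093, -0.04864031,  1.53355689,  0.0241004 ,
        1.14097673, -0.08227783]), 'qd': array([ 0.00034193, -0.00081875, -0.00097572, -0.00420743,  0.00020046,
       -0.00197449, -0.00169526]), 'joint_efforts': array([ 9.48708439e-04, -5.11514211e+01, -4.68382775e-02, -2.38391054e+01,
        1.08435354e-02,  4.30740460e-03, -2.28110258e-05]), 'position': array([0.2531225 , 0.62516935, 0.21835363]), 'tcp_rot': array([[-6.19276299e-04, -9.26917849e-01,  3.75263798e-01],
       [-1.63289424e-03,  3.75264307e-01,  9.26916411e-01],
       [-9.99998475e-01, -3.87487292e-05, -1.74595110e-03]]), 'wrist_force': array([ 0.67063665, -0.31328391, -0.85412914]), 'ft_torque': array([-0.00646321, -0.03434733,  0.0286718 ]), 'finger_gap': 0.08535955215824963}
```

View pics/scene0.png

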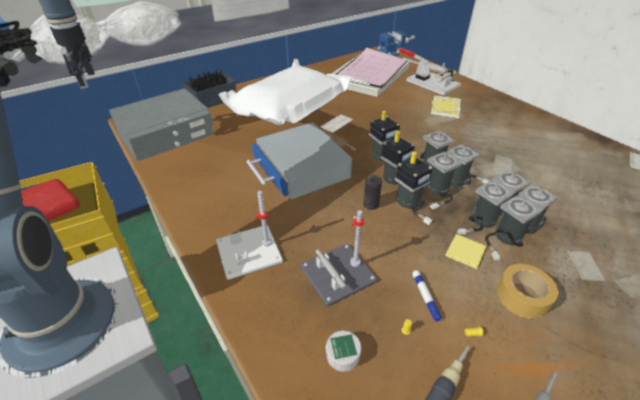

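View pics/top0.png

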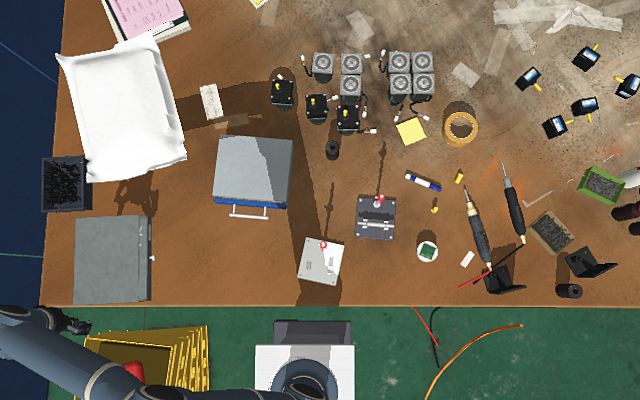

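The dark stand is at scene (340,275) / top (377,217). A pale stand is at scene (250,250) / top (321,262). The blue-fronted box is at scene (300,160) / top (252,175), and a larger plain grey box at top (112,260). The dark steel stand and the blue-fronted box match the description, so I'll confirm them in an enlarged crop and measure.

```bash
cat > h.py <<'E'
import numpy as np, cv2
def cloud(d,c,wrist_pose=None):
    h,w=d.shape
    uu,vv=np.meshgrid(np.arange(w),np.arange(h))
    n=cv2.undistortPoints(np.stack([uu.ravel(),vv.ravel()],1).astype(np.float64).reshape(-1,1,2),np.array(c["K"],float),np.array(c["dist"],float)).reshape(h,w,2)
    P=np.dstack([n[...,0]*d,n[...,1]*d,d])
    if wrist_pose is None: R,t=np.array(c["rotation"]),np.array(c["position"])
    else:
        T=np.array(c["tool_from_camera"]);Rt,pt=wrist_pose
        R=Rt@T[:3,:3];t=Rt@T[:3,3]+pt
    W=P@R.T+t
    W[d<=0]=np.nan
    return W
def project(X,c,wrist_pose=None):
    if wrist_pose is None: R,t=np.array(c["rotation"]),np.array(c["position"])
    else:
        T=np.array(c["tool_from_camera"]);Rt,pt=wrist_pose
        R=Rt@T[:3,:3];t=Rt@T[:3,3]+pt
    Xc=(np.atleast_2d(X)-t)@R
    p,_=cv2.projectPoints(Xc,np.zeros(3),np.zeros(3),np.array(c["K"],float),np.array(c["dist"],float))
    return p.reshape(-1,2)
E
python3 - <<'E'
from rig import *
from h import *
W={};
for n in ["scene","top"]:
    W[n]=cloud(np.load(f"pics/{n}0_d.npy"),camera_params(n)); np.save(f"pics/{n}0_w.npy",W[n])
p=np.load("pics/top0_p.npy")[110:300,200:460,::-1]; cv2.imwrite("pics/topcrop.png",cv2.resize(p,None,fx=3,fy=3,interpolation=cv2.INTER_CUBIC))
p=np.load("pics/scene0_p.npy")[110:360,210:460,::-1]; cv2.imwrite("pics/scenecrop.png",cv2.resize(p,(600,600),interpolation=cv2.INTER_CUBIC))
# box in top
t=W["top"]
def rect(m,z0,z1,name):
    q=m.reshape(-1,3); q=q[(q[:,2]>z0)&(q[:,2]<z1)]
    r=cv2.minAreaRect(q[:,:2].astype(np.float32)); print(name,r,np.median(q,0),len(q)); print(cv2.boxPoints(r).round(4).tolist())
rect(t[125:215,205:300],0.066,0.080,"box top")
rect(t[200:222,222:275],0.03,0.047,"handle")
rect(t[190:245,350:400],0.006,0.02,"stand base")
rect(t[205:232,355:395],0.036,0.052,"shaft")
rect(t[180:205,370:385],0.1,0.2,"post")
rect(t[238:265,412:442],0.03,0.045,"tin")
rect(t[135:162,322:342],0.07,0.1,"bush")
print(np.nanmedian(t[240:290,180:280,2]))
s=W["scene"];ps=np.load("pics/scene0_p.npy").astype(int)
red=(ps[...,0]>130)&(ps[...,1]<90)&(ps[...,2]<90)
for v,u in np.argwhere(red):
    if 340<u<375 and 205<v<240: print(u,v,s[v,u].round(4),ps[v,u])
E
```

```text
box top ((0.7091805338859558, 0.17253214120864868), (0.2422160506248474, 0.22579902410507202), 84.85039520263672) [0.71452184 0.17098421 0.07433731] 4212
[[0.5859000086784363, 0.06199999898672104], [0.8108000159263611, 0.04179999977350235], [0.8324999809265137, 0.28299999237060547], [0.6075999736785889, 0.30329999327659607]]
handle ((0.5802695155143738, 0.1850041002035141), (0.06038955599069595, 0.16885359585285187), 3.5611977577209473) [0.56992439 0.18294154 0.04334684] 139
[[0.5449000000953674, 0.26739999651908875], [0.555400013923645, 0.09889999777078629], [0.6157000064849854, 0.10260000079870224], [0.6051999926567078, 0.2711000144481659]]
stand base ((0.5613773465156555, -0.23189514875411987), (0.16425395011901855, 0.18210344016551971), 89.91053771972656) [ 0.5628791  -0.22928989  0.01260228] 1343
[[0.4702000021934509, -0.3138999938964844], [0.6523000001907349, -0.3142000138759613], [0.6525999903678894, -0.14990000426769257], [0.47049999237060547, -0.14959999918937683]]
shaft ((0.5351091623306274, -0.2299613505601883), (0.11769993603229523, 0.024172784760594368), 84.5952606201171
[... 3408 characters left out ...]
.2453  0.1512] [206  56  50]
359 224 [ 0.5997 -0.2475  0.1527] [199  53  47]
360 224 [ 0.6021 -0.2481  0.1518] [188  50  44]
361 224 [ 0.6043 -0.2488  0.1511] [173  47  41]
362 224 [ 0.6061 -0.2499  0.151 ] [156  56  42]
363 224 [ 0.6101 -0.2488  0.1478] [144  79  56]
352 225 [ 0.5886 -0.2381  0.1482] [168  85  62]
353 225 [ 0.6898 -0.126  -0.0021] [158  88  62]
356 225 [ 0.596  -0.2425  0.1476] [200  89  80]
357 225 [ 0.5978 -0.2437  0.1476] [202  79  76]
358 225 [ 0.5975 -0.2471  0.1506] [196  68  64]
359 225 [ 0.6009 -0.2465  0.1481] [189  62  58]
360 225 [ 0.6033 -0.247   0.1472] [174  59  52]
361 225 [ 0.6053 -0.248   0.1469] [160  62  49]
362 225 [ 0.6072 -0.2491  0.1466] [149  79  56]
```

View pics/topcrop.png

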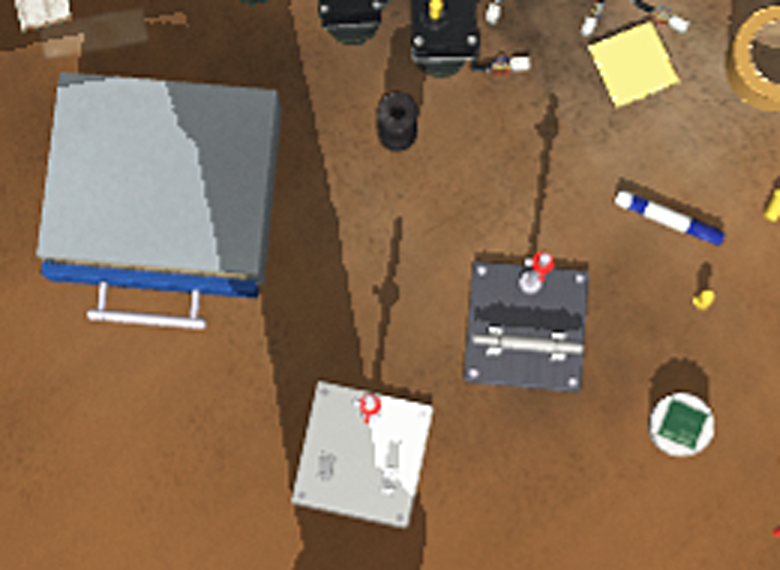

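View pics/scenecrop.png

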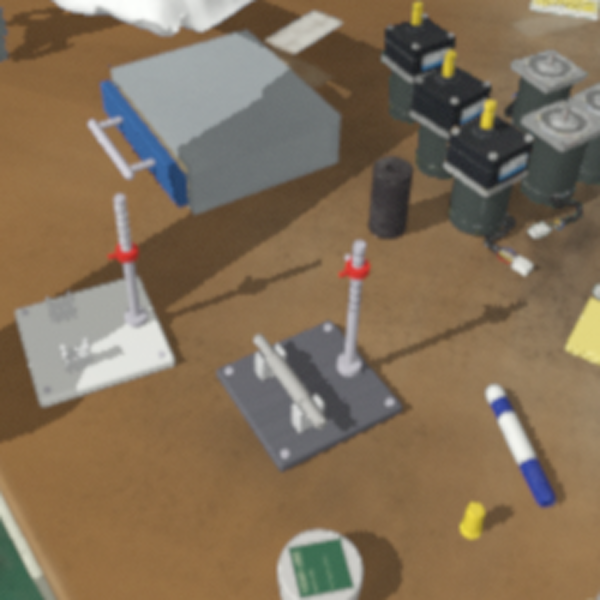

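The crop confirms that the dark stand at top (377,217) carries the shaft; the pale one has a different material and no shaft. The blue-fronted box is the drawer unit, rotated about −5°. Next I'll go above the handle and look with the wrist camera.

```bash
cat >> h.py <<'E'
def down(zx,zy):
    z=np.array([zx,zy,0.]);z/=np.linalg.norm(z);x=np.array([0,0,-1.]);return np.stack([x,np.cross(z,x),z],1)
BX=np.array([0.996,-0.0895,0.])
E
python3 - <<'E'
from rig import *
from h import *
t=np.load("pics/top0_w.npy")
print("bigbox max z",np.nanpercentile(t[215:300,75:150,2],98), "around",np.nanpercentile(t[150:300,150:300,2],99.5))
q0=sense()["joint_pos"]
for s in (1,-1):
    R=down(*(s*BX[:2]))
    for p in ([0.50,0.19,0.30],[0.57,0.185,0.047],[0.42,0.198,0.047],[0.42,0.198,0.047+.1]):
        q=inverse_kinematics(p,R); print(s,p,None if q is None else np.round(q,2))
print(camera_params("wrist"))
E
```

```text
bigbox max z 0.11360698758122625 around 0.0815641310436631
1 [0.5, 0.19, 0.3] [-0.8   0.17  0.41  1.78 -0.07  1.21 -0.45]
1 [0.57, 0.185, 0.047] [-0.66  0.57  0.37  1.88 -0.29  0.74 -0.22]
1 [0.42, 0.198, 0.047] [-0.78  0.39  0.31  2.19 -0.21  0.59 -0.42]
1 [0.42, 0.198, 0.14700000000000002] [-0.84  0.22  0.36  2.11 -0.1   0.83 -0.51]
-1 [0.5, 0.19, 0.3] [-0.35  0.18 -0.11  1.75  0.02  1.21  2.59]
-1 [0.57, 0.185, 0.047] [-0.17  0.56 -0.28  1.85  0.22  0.76  2.48]
-1 [0.42, 0.198, 0.047] [-0.3   0.39 -0.28  2.16  0.18  0.61  2.34]
-1 [0.42, 0.198, 0.14700000000000002] [-0.34  0.22 -0.21  2.09  0.06  0.84  2.46]
{'K': array([[340.35780221,   0.        , 314.27852511],
       [  0.        , 340.35780221, 202.25743837],
       [  0.        ,   0.        ,   1.        ]]), 'dist': array([-0.05951608,  0.        ,  0.        ,  0.        ,  0.        ]), 'tool_from_camera': array([[ 7.44260595e-05, -2.78334589e-01,  9.60484175e-01,
        -1.54553394e-01],
       [ 3.70070106e-04, -9.60484105e-01, -2.78334597e-01,
         7.23616180e-02],
       [ 9.99999929e-01,  3.76161828e-04,  3.15182639e-05,
        -1.78119706e-04],
       [ 0.00000000e+00,  0.00000000e+00,  0.00000000e+00,
         1.00000000e+00]])}
```

```bash
python3 - <<'E'
from rig import *
from h import *
R=down(*BX[:2])
p=sense()["position"]
move_l([p[0],p[1],0.30],feed=0.25)
movep([0.54,0.19,0.28],R)
s=sense(); pic,d=camera("wrist"); print(s["time_s"],s["position"])
wp=(s["tcp_rot"],s["position"]); W=cloud(d,camera_params("wrist"),wp); np.save("pics/w1_w.npy",W)
cv2.imwrite("pics/w1.png",pic[:,:,::-1])
q=W.reshape(-1,3); q=q[np.isfinite(q[:,0])]
def rect(q,name):
    r=cv2.minAreaRect(q[:,:2].astype(np.float32)); print(name,r,np.median(q,0).round(4),len(q))
m=(q[:,2]>0.068)&(q[:,2]<.08)&(q[:,0]>.57)&(q[:,1]<.33)&(q[:,1]>.03); rect(q[m],"top")
m=(q[:,2]>0.04)&(q[:,2]<.055)&(q[:,0]<.592)&(q[:,0]>.53)&(q[:,1]<.3)&(q[:,1]>.08); rect(q[m],"handle")
E
```

```text
2.4667 [0.53956519 0.19207568 0.27983978]
top ((0.7772812843322754, 0.1659831702709198), (0.24085907638072968, 0.3272497057914734), 85.05042266845703) [0.7156 0.1879 0.0737] 38474
handle ((0.5745790600776672, 0.16534793376922607), (0.16600199043750763, 0.0406704805791378), 85.5563735961914) [0.5638 0.1825 0.0452] 1378
```

View pics/w1.png

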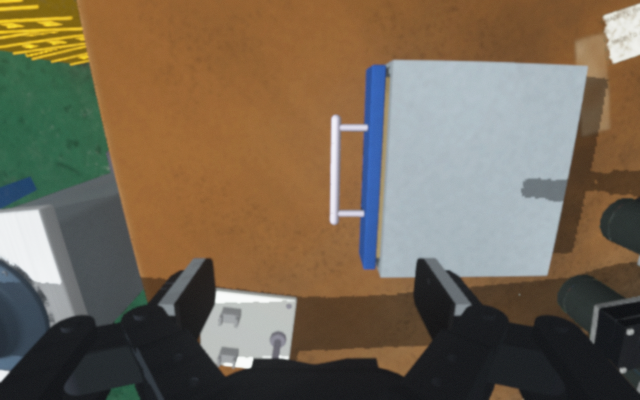

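The picture shows the handle bar at column ~335, rows 117–223, and the blue front at column 373. The drawer is shut.

```bash
python3 - <<'E'
from h import *
W=np.load("pics/w1_w.npy")
for v in (122,145,170,195,218):
    r=W[v,326:346]; print(v,[tuple(x) for x in r[r[:,2]>0.03].round(3)])
r=W[110:230,326:343].reshape(-1,3); r=r[(r[:,2]>.036)&(r[:,2]<.055)]
print(cv2.minAreaRect(r[:,:2].astype(np.float32)),r.mean(0))
r=W[80:260,364:384].reshape(-1,3); r=r[(r[:,2]>.053)&(r[:,2]<.066)]
print(cv2.minAreaRect(r[:,:2].astype(np.float32)),r.mean(0))
E
```

```text
122 [(np.float64(0.562), np.float64(0.242), np.float64(0.043)), (np.float64(0.563), np.float64(0.242), np.float64(0.045)), (np.float64(0.564), np.float64(0.242), np.float64(0.045)), (np.float64(0.565), np.float64(0.242), np.float64(0.047)), (np.float64(0.566), np.float64(0.242), np.float64(0.047)), (np.float64(0.567), np.float64(0.242), np.float64(0.047)), (np.float64(0.568), np.float64(0.241), np.float64(0.047)), (np.float64(0.57), np.float64(0.241), np.float64(0.046)), (np.float64(0.571), np.float64(0.241), np.float64(0.046))]
145 [(np.float64(0.559), np.float64(0.216), np.float64(0.041)), (np.float64(0.56), np.float64(0.216), np.float64(0.044)), (np.float64(0.561), np.float64(0.216), np.float64(0.044)), (np.float64(0.562), np.float64(0.216), np.float64(0.047)), (np.float64(0.563), np.float64(0.216), np.float64(0.046)), (np.float64(0.564), np.float64(0.216), np.float64(0.047)), (np.float64(0.566), np.float64(0.216), np.float64(0.046)), (np.float64(0.567), np.float64(0.216), np.float64(0.045)), (np.float64(0.568), np.float64(0.216), np.float64(0.045)), (np.float64(0.569), np.float64
[... 1215 characters left out ...]
044)), (np.float64(0.554), np.float64(0.129), np.float64(0.045)), (np.float64(0.555), np.float64(0.13), np.float64(0.047)), (np.float64(0.556), np.float64(0.129), np.float64(0.046)), (np.float64(0.557), np.float64(0.129), np.float64(0.046)), (np.float64(0.559), np.float64(0.129), np.float64(0.046)), (np.float64(0.56), np.float64(0.129), np.float64(0.046)), (np.float64(0.561), np.float64(0.128), np.float64(0.045))]
((0.5634070038795471, 0.1846071481704712), (0.12929998338222504, 0.01461629569530487), 85.09024047851562) [0.5618806  0.18701828 0.04519792]
((0.6063971519470215, 0.17964597046375275), (0.20555296540260315, 0.02111434005200863), 85.40056610107422) [0.60379347 0.18480567 0.06089105]
```

```bash
python3 - <<'E'
from rig import *
from h import *
R=down(*BX[:2])
command_gripper(0.024,30)
move_l([0.562,0.184,0.14],R,feed=0.2)
print(move_l([0.562,0.184,0.047],R,feed=0.08,until_force=8), sense()["position"])
command_gripper(0.0,30); s=sense(); print(s["finger_gap"],s["wrist_force"],s["time_s"])
tgt=s["position"]-BX*0.158
print(move_l(tgt,feed=0.08,until_force=15)); s2=sense(); print((s2["position"]-s["position"])@-BX, s2["wrist_force"],s2["finger_gap"],s2["time_s"])
p,d=camera("top"); cv2.imwrite("pics/top1.png",cv2.resize(p[130:300,190:330,::-1],None,fx=4,fy=3.5))
E
```

```text
False [0.56250121 0.18414816 0.04758275]
-0.0002861853204404895 [-0.0022471   0.14959001  0.34087564] 5.65
False
0.15761982629716775 [0.7991974  0.09402534 0.03941502] -2.0035278141787624e-05 7.775
```

View pics/top1.png

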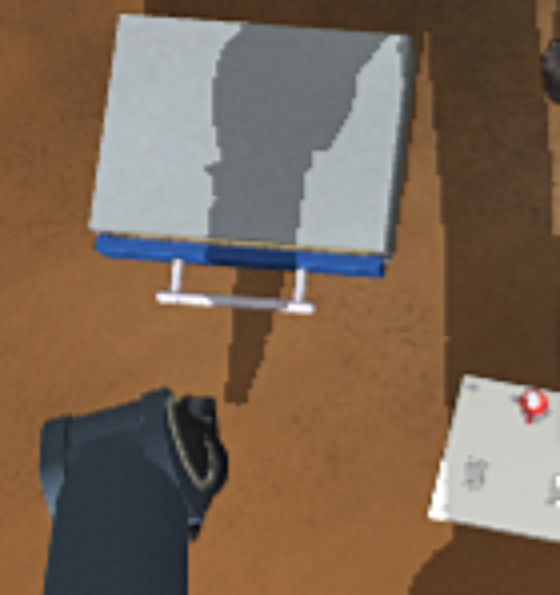

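The gripper missed the bar: the gap closed to zero and the drawer is still shut. I'll look with the wrist camera and find out why.

```bash
python3 - <<'E'
from rig import *
from h import *
s=sense(); pic,d=camera("wrist"); cv2.imwrite("pics/w2.png",pic[:,:,::-1])
c=camera_params("wrist"); wp=(s["tcp_rot"],s["position"])
W=cloud(d,c,wp); T=(W-s["position"])@s["tcp_rot"]; np.save("pics/w2_T.npy",T)
print(s["tcp_rot"].round(3), s["position"])
# lowest points near the tool (fingertips) in tool coords
m=np.isfinite(T[...,0])&(abs(T[...,1])<.05)&(abs(T[...,2])<.06)&(W[...,2]>0.006)
q=T[m]; print(len(q)); print(np.nanpercentile(q,[0,50,100],axis=0).round(4))
print(project(s["tcp_rot"]@np.array([0.006,0,0])+s["position"],c,wp),project(s["tcp_rot"]@np.array([0.025,0,0])+s["position"],c,wp))
E
```

```text
[[ 0.     0.09   0.996]
 [-0.     0.996 -0.09 ]
 [-1.    -0.     0.   ]] [0.4050165  0.19816247 0.04716561]
43087
[[-0.1077 -0.0118 -0.06  ]
 [-0.0845  0.012  -0.0012]
 [-0.0154  0.0214  0.06  ]]
[[317.2205245 248.2925577]] [[316.98674312 234.56085753]]
```

View pics/w2.png

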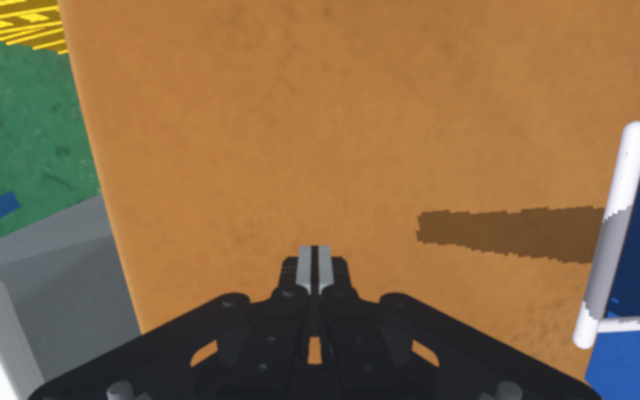

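```bash
python3 - <<'E'
from h import *
T=np.load("pics/w2_T.npy")
for v in (240,246,250,256,262,270,285,300): print(v,T[v,308].round(4),T[v,325].round(4))
E
```

```text
240 [ 0.0481 -0.0129 -0.0056] [ 0.0473 -0.0126  0.0053]
246 [-0.0161  0.0109 -0.0042] [-0.0174  0.0115  0.0032]
250 [-0.0218  0.0115 -0.0041] [-0.0212  0.0113  0.0031]
256 [-0.0273  0.0114 -0.004 ] [-0.027   0.0112  0.0029]
262 [-0.0319  0.0109 -0.0039] [-0.032   0.011   0.0028]
270 [-0.0404  0.0118 -0.0038] [-0.0403  0.0118  0.0025]
285 [-0.0484  0.0101 -0.0036] [-0.0499  0.011   0.0023]
300 [-0.0584  0.0104 -0.0035] [-0.0615  0.0124  0.0019]
```

The depth picture puts the shut fingertips (pixel row 246) at tool x ≈ −15 mm, not the documented +25 mm. That fits the miss, since the tips would have been at 62 mm, above the bar. I'll check it with a gentle touch on the bare table here.

```bash
python3 - <<'E'
from rig import *
from h import *
p=sense()["position"]
print(move_l([p[0],p[1],0.03],feed=0.06,until_force=4),sense()["position"],sense()["time_s"])
if sense()["position"][2]<0.031: print(move_l([p[0],p[1],-0.03],feed=0.03,until_force=4))
s=sense();print(s["position"],s["wrist_force"],s["time_s"])
move_l([p[0],p[1],s["position"][2]+0.03],feed=0.1)
E
```

```text
False [0.40469402 0.19779875 0.02942824] 8.3083
True
[ 0.4049696   0.19812689 -0.01195762] [-1.16650382  0.02197977  9.05127777] 9.625
```

The touch gave contact at a reported TCP z of −0.012. So the real fingertips stand about 13 mm behind the reported TCP, and the documented offset is about 38 mm off along the tool x axis. I'll shift every tool-x target by that and try the handle again.

```bash
cat >> h.py <<'E'
TIP=-0.013; GRASP=TIP-0.019   # measured, tool x
E
python3 - <<'E'
from rig import *
from h import *
R=down(*BX[:2])
p=sense()["position"]; move_l([p[0],p[1],0.10],feed=0.2)
command_gripper(0.024,30)
move_l([0.562,0.184,0.10],R,feed=0.2)
print(move_l([0.562,0.184,0.006],R,feed=0.08,until_force=8), sense()["position"])
command_gripper(0.0,30); s=sense(); print(s["finger_gap"],s["wrist_force"],s["time_s"])
if s["finger_gap"]>0.007:
    tgt=s["position"]-BX*0.158
    print(move_l(tgt,feed=0.08,until_force=15)); s2=sense(); print((s2["position"]-s["position"])@-BX, s2["wrist_force"],s2["finger_gap"],s2["time_s"])
p,d=camera("top"); cv2.imwrite("pics/top2.png",cv2.resize(p[130:300,190:330,::-1],None,fx=4,fy=3.5))
E
```

```text
False [0.56232522 0.18416233 0.00643814]
0.009944642891037777 [0.56569306 0.46096161 2.35884755] 13.525
True
0.14472784517339315 [ 0.92942176 -0.19512602 -0.25876172] 0.009780483831152821 15.15
```

View pics/top2.png

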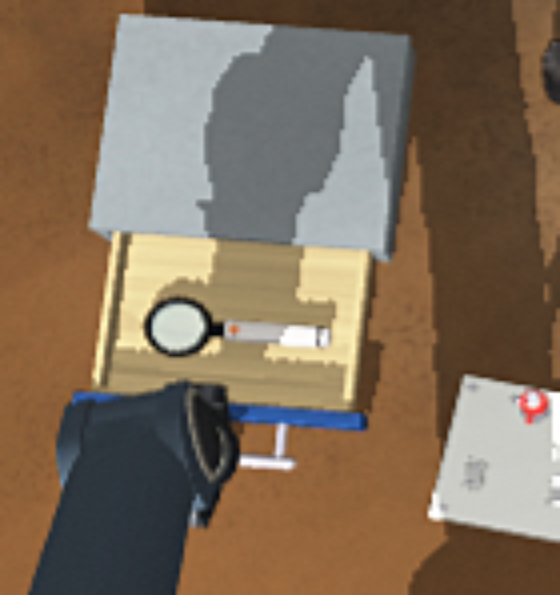

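The drawer came out, with the loupe visible in it, lens to the left. I'll nudge it to confirm the stop, then release, rise and look from above with the wrist camera.

```bash
python3 - <<'E'
from rig import *
from h import *
R=down(*BX[:2])
p0=np.array([0.562,0.184,0])
s=sense(); print(move_l(s["position"]-BX*0.012,feed=0.03,until_force=12)); s=sense(); print((s["position"]-p0)@-BX,s["wrist_force"])
sleep(0.25)
command_gripper(0.024,30)
p=sense()["position"]; move_l([p[0],p[1],0.12],feed=0.2)
movep([0.50,0.165,0.25],R)
s=sense(); pic,d=camera("wrist"); print(s["time_s"],s["position"])
wp=(s["tcp_rot"],s["position"]); W=cloud(d,camera_params("wrist"),wp); np.save("pics/w3_w.npy",W);np.save("pics/w3_p.npy",pic)
cv2.imwrite("pics/w3.png",pic[:,:,::-1])
E
```

```text
True
0.14404077687576167 [-0.11104404  0.77092292  0.94181597]
17.4 [0.49875471 0.16496513 0.24807788]
```

View pics/w3.png

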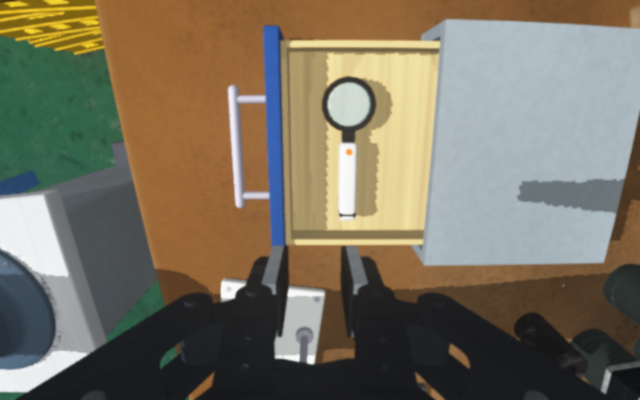

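Here the loupe's lens is at pixel (349,103), its white handle spans rows 143–220 at column 347, and the drawer handle is at column 236.

```bash
python3 - <<'E'
from h import *
W=np.load("pics/w3_w.npy");p=np.load("pics/w3_p.npy").astype(int)
r=W[84:212,226:250].reshape(-1,3); r=r[(r[:,2]>.036)&(r[:,2]<.055)]; rc=cv2.minAreaRect(r[:,:2].astype(np.float32)); print("bar",rc,r.mean(0))
v=np.s_[135:226,332:364]; w=W[v].reshape(-1,3);c=p[v].reshape(-1,3)
m=(c.min(1)>150)&(c.max(1)-c.min(1)<35)&(w[:,2]>.036)&(w[:,2]<.056)
print("handle",m.sum(),cv2.minAreaRect(w[m][:,:2].astype(np.float32)),np.median(w[m],0), np.ptp(w[m],axis=0))
v=np.s_[72:135,318:380]; w=W[v].reshape(-1,3);c=p[v].reshape(-1,3)
m=(c.max(1)<70)&(w[:,2]>.022)&(w[:,2]<.056)
print("rim",m.sum(),cv2.minEnclosingCircle(w[m][:,:2].astype(np.float32)),np.median(w[m],0))
print("floor",W[200,400],W[200,310])
for vv in (100,180): # front inner edge, back edge
    print([ (u,W[vv,u].round(3).tolist()) for u in (268,274,280,284,288,292,436,442)])
for vv in (38,44,50,234,240,246): print(vv,W[vv,350].round(3))
E
```

```text
bar ((0.4196816682815552, 0.197491854429245), (0.12847180664539337, 0.021323248744010925), 81.83556365966797) [0.41845503 0.20145098 0.0452033 ]
handle 1173 ((0.5311979055404663, 0.15121015906333923), (0.08402317017316818, 0.017602426931262016), 85.64996337890625) [0.53077089 0.15292818 0.04556781] [0.02270335 0.08402137 0.01209445]
rim 501 ((0.5376644134521484, 0.22986698150634766), 0.028682023286819458) [0.53686143 0.22948527 0.03982083]
floor [0.59275379 0.11904155 0.02072199] [0.48795799 0.12859885 0.02185808]
[(268, [0.459, 0.243, 0.062]), (274, [0.464, 0.243, 0.062]), (280, [0.47, 0.242, 0.061]), (284, [0.473, 0.242, 0.053]), (288, [0.476, 0.242, 0.045]), (292, [0.479, 0.242, 0.021]), (436, [0.62, 0.23, 0.065]), (442, [0.623, 0.229, 0.073])]
[(268, [0.439, 0.152, 0.001]), (274, [0.455, 0.164, 0.059]), (280, [0.461, 0.164, 0.062]), (284, [0.464, 0.161, 0.052]), (288, [0.468, 0.161, 0.051]), (292, [0.47, 0.154, 0.023]), (436, [0.616, 0.153, 0.075]), (442, [0.623, 0.152, 0.073])]
38 [ 0.548  0.302 -0.001]
44 [0.542 0.288 0.052]
50 [0.543 0.285 0.032]
234 [0.531 0.087 0.034]
240 [0.529 0.087 0.051]
246 [0.514 0.175 0.265]
```

The bar has moved 144 mm and hit the same hard stop twice. The loupe grip is at about (0.531, 0.152), aligned with the box y axis. I'll grasp it, lift it and look.

```bash
python3 - <<'E'
from rig import *
from h import *
R=down(*BX[:2])
command_gripper(0.045,60)
move_l([0.531,0.152,0.10],R,feed=0.2)
print(move_l([0.531,0.152,0.0125],R,feed=0.08,until_force=6), sense()["position"])
command_gripper(0.0,60); s=sense(); print(s["finger_gap"],s["wrist_force"],s["time_s"])
move_l([0.531,0.152,0.10],R,feed=0.1); 
s=sense(); print(s["finger_gap"],s["wrist_force"],s["position"])
move_l([0.531,0.152,0.22],R,feed=0.2); 
sleep(0.2)
s=sense(); print(s["finger_gap"],s["wrist_force"],s["time_s"])
pic,d=camera("wrist"); wp=(s["tcp_rot"],s["position"]); W=cloud(d,camera_params("wrist"),wp); np.save("pics/w4_T.npy",(W-wp[1])@wp[0]);np.save("pics/w4_p.npy",pic)
cv2.imwrite("pics/w4.png",pic[:,:,::-1])
E
```

```text
False [0.53146185 0.15210765 0.0129972 ]
0.01668907180175527 [-0.26956467 -0.0197421   4.71231917] 20.3
0.01671086564028143 [ 0.03074082 -0.26112345 -0.58044909] [0.53039725 0.15192178 0.09935166]
0.01612185003034713 [ 1.0794658  -0.47913878 -1.96810145] 22.275
```

View pics/w4.png

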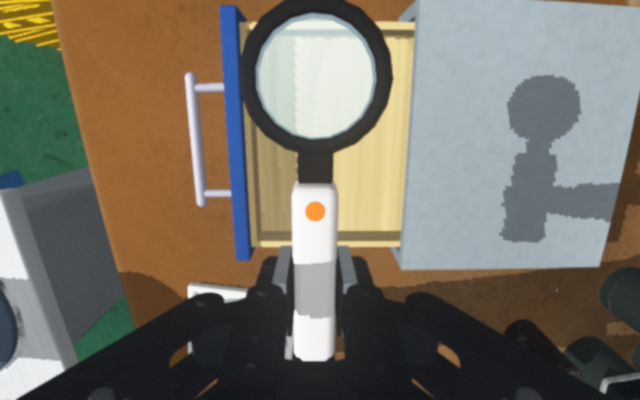

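The loupe is held cleanly: the lens is at (317,75), the handle lies between the pads, and the drawer is still open. Next I'll work out the lens pose in the tool frame and refine the stand pose from the two fixed cameras.

```bash
python3 - <<'E'
from rig import *
from h import *
T=np.load("pics/w4_T.npy");p=np.load("pics/w4_p.npy").astype(int)
v=np.s_[0:150,236:400]; t=T[v].reshape(-1,3);c=p[v].reshape(-1,3)
m=(c.max(1)<60)&(t[:,0]<0.02)&(t[:,1]>.03)
q=t[m]; 
for _ in range(3):
    A=np.c_[q[:,1:],np.ones(len(q))]; co,*_=np.linalg.lstsq(A,q[:,0],rcond=None); r=q[:,0]-A@co; q=q[abs(r)<max(2*r.std(),.001)]
print("rim plane slopes dy,dz",co,"n",len(q),r.std()); (cy,cz),rad=cv2.minEnclosingCircle(q[:,1:].astype(np.float32)); print("centre y,z,r",cy,cz,rad,"x",co@[cy,cz,1])
v=np.s_[185:355,296:334]; t=T[v].reshape(-1,3);c=p[v].reshape(-1,3); m=(c.min(1)>110); q=t[m]
A=np.c_[q[:,1:],np.ones(len(q))]; co,*_=np.linalg.lstsq(A,q[:,0],rcond=None); print("handle",co, np.percentile(q,[1,50,99],axis=0).round(4))
# stand: shaft top-line
for n,sl in (("top",np.s_[205:232,355:400]),("scene",np.s_[240:300,305:355])):
    W=np.load(f"pics/{n}0_w.npy")[sl].reshape(-1,3); P=np.load(f"pics/{n}0_p.npy").astype(int)[sl].reshape(-1,3)
    m=(W[:,2]>.034)&(W[:,2]<.05); q=W[m]; 
    print(n,cv2.minAreaRect(q[:,:2].astype(np.float32)),q.mean(0))
n="top";W=np.load("pics/top0_w.npy")[185:250,345:405].reshape(-1,3); m=(W[:,2]>.007)&(W[:,2]<.018)&(W[:,0]<.64)&(W[:,0]>.47)
q=W[m];print(np.percentile(q,[1,50,99],axis=0).round(3)); np.save("pics/base.npy",q)
E
```

```text
rim plane slopes dy,dz [ 0.00156919  0.00076051 -0.02660767] n 4953 0.0005949788238170612
centre y,z,r 0.08045715093612671 -0.001254722592420876 0.0273729357868433 x -0.026482369237357105
 ** On entry to DLASCL parameter number  4 had an illegal value
 ** On entry to DLASCL parameter number  4 had an illegal valueTraceback (most recent call last):
  File "<stdin>", line 11, in <module>
    x, resids, rank, s = _umath_linalg.lstsq(a, b, rcond,
                         ~~~~~~~~~~~~~~~~~~~^^^^^^^^^^^^^
                                             signature=signature)
                                             ^^^^^^^^^^^^^^^^^^^^
    raise LinAlgError("SVD did not converge in Linear Least Squares")
numpy.linalg.LinAlgError: SVD did not converge in Linear Least Squares
```

```bash
python3 - <<'E'
from rig import *
from h import *
from scipy.optimize import least_squares
for n,sl in (("top",np.s_[205:232,355:400]),("scene",np.s_[240:300,305:355])):
    W=np.load(f"pics/{n}0_w.npy")[sl].reshape(-1,3)
    m=(W[:,2]>.036)&(W[:,2]<.05); q=W[m]; 
    print(n,cv2.minAreaRect(q[:,:2].astype(np.float32)),q.mean(0))
# post: scene + top points with z in 0.02..0.18 near it
for n,sl in (("top",np.s_[185:208,368:388]),("scene",np.s_[205:268,345:372])):
    W=np.load(f"pics/{n}0_w.npy")[sl].reshape(-1,3)
    for a,b in ((.02,.06),(.06,.1),(.1,.14),(.14,.16),(.16,.175),(.175,.19)):
        m=(W[:,2]>a)&(W[:,2]<b)&(W[:,0]>.57)&(W[:,0]<.64); 
        if m.sum(): print(n,a,m.sum(),np.median(W[m],0).round(4))
# overlay the model
def model(o,yaw,zc):
    c,s=np.cos(yaw),np.sin(yaw);Rz=np.array([[c,-s,0],[s,c,0],[0,0,1]])
    L=[[(-.046,-.065,.012),(.09,-.065,.012),(.09,.065,.012),(-.046,.065,.012),(-.046,-.065,.012)],
       [(-.0075,-.06,.0375),(-.0075,.06,.0375)],[(.0075,-.06,.0375),(.0075,.06,.0375)],[(0,-.06,.045),(0,.06,.045)],[(.07,0,.012),(.07,0,.18)]]
    th=np.linspace(0,6.283,30)
    for z in (zc-.005,zc+.005): L.append([(.07+.011*np.cos(a),.011*np.sin(a),z) for a in th])
    return [np.array(l)@Rz.T+np.array([*o,0]) for l in L]
import sys
for n,(r0,r1,c0,c1) in (("top",(180,245,340,410)),("scene",(195,305,295,385))):
    p=np.load(f"pics/{n}0_p.npy"); f=8 if n=="top" else 5
    im=cv2.resize(p[r0:r1,c0:c1,::-1],None,fx=f,fy=f,interpolation=cv2.INTER_CUBIC)
    for l in model((.535,-.230),np.deg2rad(-5.2),.1505):
        uv=(project(l,camera_params(n))-[c0-.5,r0-.5])*f
        cv2.polylines(im,[uv.round().astype(np.int32)],False,(0,255,255),1)
    cv2.imwrite(f"pics/ov_{n}.png",im)
E
```

```text
top ((0.5351091623306274, -0.2299613505601883), (0.11769993603229523, 0.024172784760594368), 84.59526062011719) [ 0.53467711 -0.23132651  0.04296268]
scene ((0.5367708206176758, -0.23237629234790802), (0.09274356067180634, 0.08981877565383911), 38.418033599853516) [ 0.53474291 -0.23824409  0.04089375]
top 0.02 33 [ 0.6019 -0.2343  0.0237]
top 0.06 4 [ 0.6023 -0.2328  0.0674]
top 0.1 5 [ 0.6007 -0.2337  0.1053]
top 0.14 28 [ 0.6035 -0.2347  0.1555]
top 0.16 10 [ 0.6    -0.2348  0.1622]
top 0.175 8 [ 0.6042 -0.2367  0.1818]
scene 0.02 72 [ 0.6025 -0.2414  0.0315]
scene 0.06 49 [ 0.6035 -0.2418  0.0805]
scene 0.1 56 [ 0.6027 -0.2417  0.1197]
scene 0.14 86 [ 0.6015 -0.2425  0.1531]
scene 0.16 25 [ 0.6025 -0.2415  0.168 ]
scene 0.175 17 [ 0.6044 -0.2395  0.1779]
```

View pics/ov_top.png

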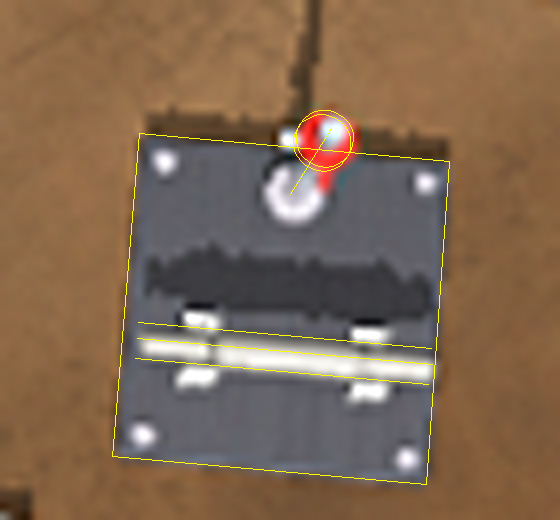

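View pics/ov_scene.png

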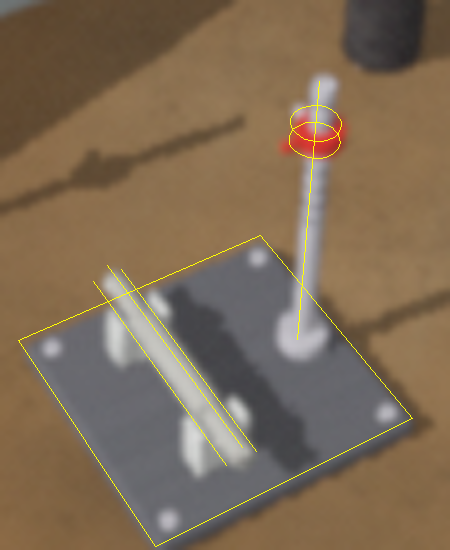

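The model overlay fits to about 1 px in both views, with the focus point near (0.535, −0.231, 0.1505). The loupe in hand is level, with the lens centre at tool (−0.0205, 0.080, −0.001). I'll carry it high over the posts, stop above the stand and look again.

```bash
cat >> h.py <<'E'
LT=np.array([-0.0205,0.080,-0.001])
E
python3 - <<'E'
from rig import *
from h import *
R=down(*BX[:2]); F=np.array([.535,-.231,.1505])
t=F-R@LT; print(t)
p=sense()["position"]
move_l([p[0],p[1],0.25],R,feed=0.15)
move_l([t[0],t[1],0.25],R,feed=0.15)
sleep(0.2); s=sense(); print(s["finger_gap"],s["time_s"],s["position"])
for n in ("wrist","top"):
    pic,d=camera(n); np.save(f"pics/{n}5_p.npy",pic); np.save(f"pics/{n}5_d.npy",d)
    cv2.imwrite(f"pics/{n}5.png",pic[:,:,::-1])
E
```

```text
[ 0.52883608 -0.31076845  0.13      ]
0.01712117092802926 26.1083 [ 0.52887098 -0.31056899  0.24999616]
```

View pics/wrist5.png

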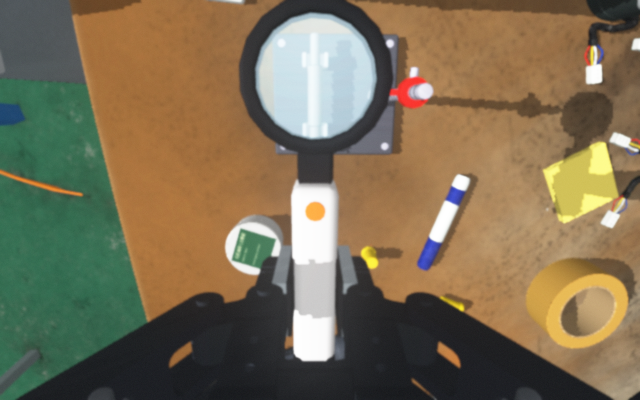

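```bash
python3 - <<'E'
from rig import *
from h import *
s=sense(); c=camera_params("wrist"); wp=(s["tcp_rot"],s["position"]); d=np.load("pics/wrist5_d.npy"); W=cloud(d,c,wp)
o=np.array([.535,-.231,0]);ex=BX;ey=np.array([.0895,.996,0])
L=lambda x,y,z:o+x*ex+y*ey+np.array([0,0,z])
pts=[L(0,-.06,.045),L(0,.06,.045),L(.07,0,.18),L(.09,-.065,.012),L(.09,.065,.012),L(.07,0,.1555)]
uv=project(np.array(pts),c,wp);print(uv.round(1))
p=np.load("pics/wrist5_p.npy"); im=cv2.resize(p[0:170,230:450,::-1],None,fx=3.5,fy=3.5,interpolation=cv2.INTER_CUBIC)
for q in uv: cv2.drawMarker(im,tuple(int(x) for x in (q-[229.5,-.5])*3.5),(0,255,255),0,14,1)
cv2.imwrite("pics/w5o.png",im)
pi=p.astype(int); red=(pi[...,0]>170)&(pi[...,1]<70)&(pi[...,2]<70)
red[:, :380]=0;red[:,440:]=0;red[120:]=0
q=W[red];q=q[np.isfinite(q[:,0])]; print(len(q),np.percentile(q,[2,10,50,90,98],axis=0).round(4))
for uu,vv in ((423,90),(417,90),(428,92)): print(W[vv,uu])
E
```

```text
[[315.  153.9]
 [315.1  31.3]
 [425.6  90.4]
 [392.7 154.4]
 [399.4  33.3]
 [414.7  91.6]]
441 [[ 0.5892 -0.2469  0.1478]
 [ 0.594  -0.2454  0.1521]
 [ 0.5987 -0.237   0.1553]
 [ 0.6077 -0.2295  0.1563]
 [ 0.6108 -0.2282  0.157 ]]
[ 0.60339066 -0.2368846   0.17897355]
[ 0.59977471 -0.23657658  0.1781643 ]
[ 0.60621445 -0.23836932  0.18015339]
```

View pics/w5o.png

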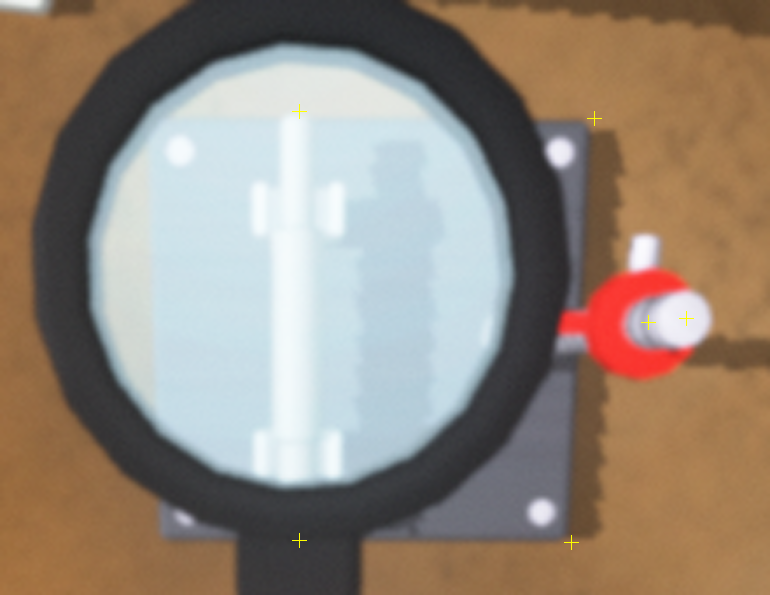

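The predicted marks land within about 2 mm of the shaft end, post top and base corners. The collar top reads 0.156, so its mid-height is about 0.151. I'll descend.

```bash
python3 - <<'E'
from rig import *
from h import *
R=down(*BX[:2]); F=np.array([.5345,-.231,.151])
t=F-R@LT
print(move_l(t,R,feed=0.06,until_force=6))
sleep(0.5); s=sense(); print(s["finger_gap"],s["time_s"],s["position"],(s["position"]+s["tcp_rot"]@LT).round(4),s["wrist_force"])
wp=(s["tcp_rot"],s["position"])
for n in ("wrist","top","scene"):
    pic,d=camera(n); W=cloud(d,camera_params(n),wp if n=="wrist" else None); np.save(f"pics/{n}6_p.npy",pic); np.save(f"pics/{n}6_w.npy",W)
cv2.imwrite("pics/wrist6.png",np.load("pics/wrist6_p.npy")[:,:,::-1])
p=np.load("pics/scene6_p.npy")[180:310,280:420,::-1]; cv2.imwrite("pics/scene6.png",cv2.resize(p,None,fx=5,fy=4.5))
p=np.load("pics/top6_p.npy")[180:250,230:410,::-1]; cv2.imwrite("pics/top6.png",cv2.resize(p,None,fx=4,fy=4))
T=(np.load("pics/wrist6_w.npy")); pi=np.load("pics/wrist6_p.npy").astype(int)
v=np.s_[0:150,236:400]; t=T[v].reshape(-1,3);c=pi[v].reshape(-1,3)
m=(c.max(1)<60)&(t[:,2]>.13)&(t[:,2]<.18)&(t[:,1]>-.28); q=t[m]
A=np.c_[q[:,:2],np.ones(len(q))]; co,*_=np.linalg.lstsq(A,q[:,2],rcond=None); print("rim",co,cv2.minEnclosingCircle(q[:,:2].astype(np.float32)),np.median(q,0))
red=(pi[...,0]>170)&(pi[...,1]<70)&(pi[...,2]<70); q=T[red];q=q[np.isfinite(q[:,0])&(q[:,0]>.57)&(q[:,0]<.63)];print("collar",len(q),np.percentile(q,[2,50,98],axis=0).round(4))
W=np.load("pics/top6_w.npy"); b=W[190:240,355:400].reshape(-1,3); b=b[(b[:,2]>.14)&(b[:,2]<.17)&(b[:,0]<.58)&(b[:,1]>-.262)]; print("top rim",cv2.minEnclosingCircle(b[:,:2].astype(np.float32)),np.median(b,0))
E
```

```text
False
0.016505594470106476 28.85 [ 0.52832808 -0.31076806  0.13048329] [ 0.5345 -0.231   0.151 ] [ 0.67217932  0.16611361 -1.40716055]
rim [-0.00191336 -0.00226127  0.15743519] ((0.5346200466156006, -0.23039627075195312), 0.02766592800617218) [ 0.53589343 -0.21758286  0.15693358]
collar 2093 [[ 0.5863 -0.2471  0.1481]
 [ 0.5986 -0.237   0.1551]
 [ 0.611  -0.2281  0.1568]]
top rim ((0.5343135595321655, -0.22967876493930817), 0.028136946260929108) [ 0.53668999 -0.22636776  0.15524321]
```

View pics/wrist6.png

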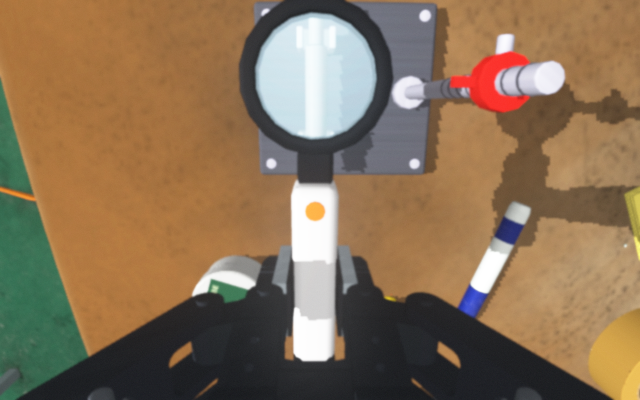

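View pics/scene6.png

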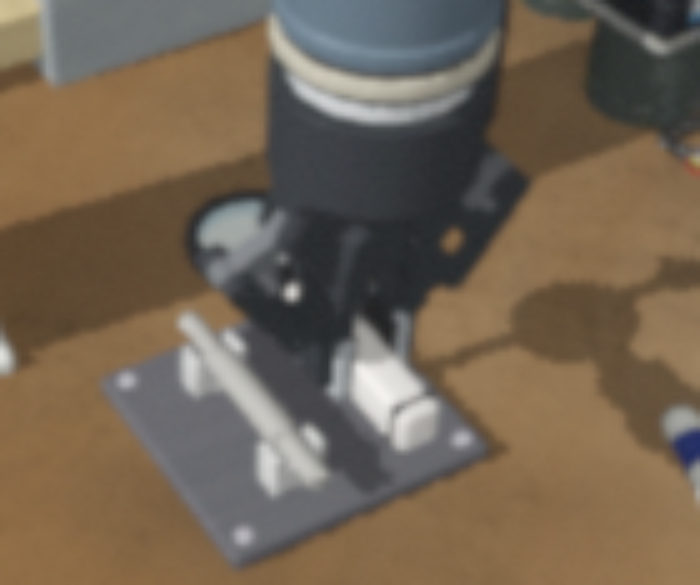

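View pics/top6.png

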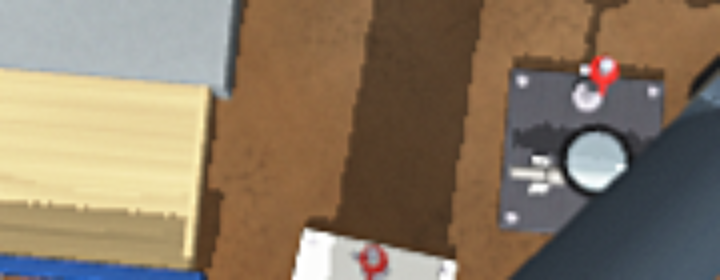

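All views agree. The rim top is at 0.157 (lens centre 0.151), level within 0.003 rad, with its centre at (0.5346, −0.230). The collar is unmoved, the shaft is in place and the drawer is open. I'm handing in.

```bash
python3 - <<'E'
from rig import *
s=sense(); print(s["time_s"],abs(s["qd"]).max(),s["finger_gap"])
print(finish_job())
E
```

```text
29.0 0.0022720412853162167 0.016685877140409682
the job is handed in; nothing more can be done
None
```

I pulled the drawer open, took the loupe out and left it held level above the middle of the shaft on the dark steel stand. I handed in at 29.0 s of the 61 s allowed; no verdict was reported.

- **Missed first grasp:** the first try at the drawer handle closed on nothing. A wrist picture and a light touch on the table, about 9 N at most, showed the fingertips about 13 mm behind the reported TCP. The description says 25 mm ahead, so I corrected for it from there on.
- **Drawer:** the bar moved 144 mm and met the same hard stop twice. That is 6 mm short of the nominal 150 mm but above the 138 mm threshold. The drawer was still open in the last top view.
- **Lens position:** the wrist and top cameras put the lens centre within about 2 mm sideways of my estimate of the focus point (0.5345, −0.231, 0.151). The wrist camera read its height within about 1 mm and its tilt under 0.005 rad; the top camera read the rim about 2 mm lower than the wrist camera did.
- **Grip:** the loupe was held at 60 N and the arm was still.
- **Surroundings:** by camera the collar reads the same as before. The shaft, stand and nearby things looked undisturbed in the parts of the last pictures where they could be seen.

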